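# Walk the transformer round to the fence

### The job

Turn the heavy cast transformer round more or less on the spot (it should stay within 5 cm of where it stands) by pushing its corners in turn from opposite sides with the fingertips, until its terminal side faces the steel fence, still a good finger's width clear of it. Then slide it up flush against the fence, with no part of it past either end of the fence, and let go of it. Do not lift or tip it, and leave the other things on the bench where they are.

Things in the scene. Friction and masses are not known exactly. Their poses are not given: they have to be found in the camera images.
- transformer: heavy cast black box (1.0 to 1.6 kg, slides at about 5 to 15 N), upright sides, 86 mm along its x, 96 mm along its y, 46 mm high, too wide to grasp. On top along its +x (terminal) side runs a grey strip 18 mm wide with brass screws, top 56 mm above the bench; towards -x a steel strap with a white label crosses it. Origin: centre of the underside; z up
- front_left (a point): point on the terminal side's face, at its left upright edge (block's +x +y edge: 43 mm, 48 mm from the block's centre), 20 mm above the bench
- front_right (a point): point on the terminal side's face, at its right upright edge (block's +x -y edge: 43 mm, -48 mm from the block's centre), 20 mm above the bench
- fence: fixed low fence of steel angle, 280 mm long along its y, flat upright face 30 mm high, bolted flange behind it. Origin: bottom of the face, mid-length; +x points into the fence, away from the transformer, so the block is home when its x axis points along the fence's x and its centre lies 43 mm in front of the face
- terminal_row: bystander, loose: row of grey terminal blocks with an orange end plate, 45 x 62 x 42 mm; origin centre of the underside
- breaker_row: bystander, loose: three-pole white circuit breaker with black toggles, 80 x 54 x 65 mm; origin centre of the underside
- screwdriver: bystander, loose: screwdriver with red handle, about 200 mm long, lying flat; origin in the tool, x along it
- relay: bystander, loose: narrow grey relay, 22 x 60 mm, 62 mm high; origin centre of the underside
- ferrule_box: bystander, loose: open white compartment box, 110 x 80 x 30 mm; origin centre of the underside
- din_rail: bystander, loose: short piece of steel mounting rail, 35 x 160 x 8 mm, lying flat; origin centre of the underside
Not all that is in view belongs to the job. What is shaped like the transformer but green or orange is not meant.

How it is judged:
By the outcome, as a careful person would: the job done as asked, in the order asked, and still so for the second after the job is handed in, with the robot touching nothing.
It also fails if it takes over 72 s, if anything falls off the work surface, if the arm or the gripper's body presses on something with over 40 N, if the wrist force passes 120 N, or if a joint passes its speed limit or range.

### The arm

A 6-joint arm with a two-finger parallel gripper is mounted at the origin on the work surface. World frame = base frame: x ahead of the robot, y to its left, z up, the work surface at z = 0. Lengths are in m, angles in rad, forces in N, time in s.
With the tool pointing down it reaches from about 0.25 to 0.85 m from the base axis. Payload 12.5 kg.
Tool frame: the origin (TCP) lies on the centre line of the jaws, within the pads' length; the fingertips stand 17 mm ahead of it and the grasp point (between the pads) lies 2 mm behind it; z points along the fingers, y is the direction in which the jaws open and shut (so a half turn about z gives the same grasp; the last joint's range is limited). The gripper opens to 93 mm and grips with 3 to 60 N. Pads are 15 mm wide; open, the fingers measure 128 mm over their backs; the gripper's body (75 mm by 188 mm) begins 65 mm behind the grasp point.
Start: joints at [1.21, 0.351, 1.652, -0, 1.139, -0.085], TCP at [0.15, 0.529, 0.236] pointing down, gripper open.
Joint ranges: [-2.75, 2.75], [-0.79, 2.1], [0.01, 2.65], [-1.57, 4.71], [0.07, 3.14], [-2.87, 2.87]. Speed limits (rad/s): [2.22, 2.22, 2.79, 3.14, 3.14, 3.14].

### API

Orientations are given as a unit quaternion [x, y, z, w].
In Python, from workcell import manip gives the robot as it stands.
- The arm moves only by the tool apply_moves, never from a script. Its argument "rows" is a list of rows, each a list of 3 entries, a list of its own where there are three numbers: the shift along the tool's x, y, z in cm, then the turn, a rotation vector about the tool's x, y, z in rad, then the finger opening in cm, from 0 to 9.3. In form: [[[dx, dy, dz], [wx, wy, wz], gripper], ...]. A call has 1 to 12 rows; each row is the pose to reach, as a shift and turn from the pose measured when the call began, along the tool's axes at that moment; what a row does not reach only later rows make up. A row lasts 1/8 s, in which the tool goes at most 62.5 mm and 10.7 degrees, less where a joint would pass 70% of its speed; a pose out of reach is approached as far as the arm can. A call with a gripper value outside its range is refused whole. The fingers move at their own pace and stop on an object; the grip force is fixed at half the most. Time passes only in rows, so rows that repeat a pose let the fingers close. It gives the time, the measured TCP pose, the force and the opening at its end, in the units of the state.
- manip.get_state(): the state, without advancing time (a new reading comes with each control period).
- manip.capture(name): name is "side" or "top"; returns a dict with "color" (384x512x3 uint8, red, green, blue), "range_z" (384x512 float32, m along the optical axis (not along the pixel's ray), 0 where there is no reading), "mtx" (3x3 intrinsics, pixels), "eye" and "rotation" of the camera in the world. Camera axes: x right, y up, looking along -z (the intrinsics and any distortion apply to the point x, -y, -z); pixel columns grow to the right and rows downward; lengths in m; the calibration is good to about 2 mm. A picture is of the moment at which its call begins.
- manip.close_job(): hands the job in, once; it reports no verdict.
The state is a dict: "clock": time; "qpos": joint angles; "joint_velocities": joint speeds; "effort": joint torques, N m; "tcp_pos": TCP position; "tool_rot": TCP orientation; "ft_force": force on the tool from outside, world axes, zero at the start; "moment": the same for the moment, N m; "gripper_width": finger opening in m.
Only numpy, scipy, OpenCV 4.12 (cv2) and the standard library are available. Lean on these libraries where they do the work, as an engineer would, in place of code of your own. Each camera call takes 0.05 s, during which the arm holds its last target. There are 200 camera calls.

## Working session

There is one attempt and no reset: what is moved stays moved. The work goes in short steps, Python scripts to look and compute and a tool call to move; the robot and the scene stay as the last step left them, time stands still between calls to the robot, and variables do not carry over. Pictures are saved under pics/ and viewed, about 8 in all and at most 12, crops included, and the job is handed in when it is done.

Besides the shell and the picture viewer there is one more tool, called after "Call:" as name(argument=value, ...), one argument or row to a line, values as JSON. apply_moves: Moves the arm, as the interface text tells. Its arguments: {"type":"object","properties":{"rows":{"type":"array","items":{"type":"array"}}},"required":["rows"]}

```bash
mkdir -p pics; ls; cat > h.py <<'E'
import numpy as np, cv2
from workcell import manip
def cap(n):
    return manip.capture(n)
def world(c):
    K=np.array(c["mtx"]);z=c["range_z"];h,w=z.shape
    u,v=np.meshgrid(np.arange(w),np.arange(h))
    p=np.stack([(u-K[0,2])/K[0,0]*z,-(v-K[1,2])/K[1,1]*z,-z],-1)
    W=p@np.array(c["rotation"]).T+np.array(c["eye"])
    W[z==0]=np.nan
    return W
E
python3 - <<'E'
from h import *
s=manip.get_state(); print(s)
for n in("top","side"):
    c=cap(n); np.savez(n+"0.npz",**{k:np.array(v) for k,v in c.items()})
    print(n,c.keys(),c["mtx"],c["eye"],c["rotation"])
    cv2.imwrite(f"pics/{n}0.png",cv2.resize(c["color"][...,::-1],(800,600),interpolation=cv2.INTER_CUBIC))
E
```

```text
pics
{'clock': 0.0, 'qpos': array([ 1.21041673e+00,  3.51221693e-01,  1.65241077e+00, -1.05611158e-05,
        1.13909495e+00, -8.45950745e-02]), 'joint_velocities': array([ 0.00258077,  0.00056165, -0.00172363,  0.00087577, -0.00173292,
       -0.00130723]), 'effort': array([ 5.80575252e-04, -4.97311735e+01, -2.85259563e+01,  7.00373878e-02,
        2.54192145e-02, -1.31465977e-04]), 'tcp_pos': array([0.14962876, 0.52892508, 0.23511445]), 'tool_rot': array([ 1.37453474e-01,  9.90508062e-01, -5.54448326e-04, -1.20518272e-04]), 'ft_force': array([ 0.02405924, -0.19735834, -0.68737412]), 'moment': array([-0.00580901,  0.02507507, -0.00270376]), 'gripper_width': 0.0929776461354319}
top dict_keys(['color', 'range_z', 'mtx', 'eye', 'rotation']) [[414.11514033   0.         257.42084507]
 [  0.         414.11514033 194.0282053 ]
 [  0.           0.           1.        ]] [ 0.44662222 -0.02095544  1.27964806] [ 0.0163987  -0.02169482 -0.69634846  0.71718843]
side dict_keys(['color', 'range_z', 'mtx', 'eye', 'rotation']) [[404.13348398   0.         255.53898083]
 [  0.         404.13348398 189.70862484]
 [  0.           0.           1.        ]] [ 0.08317756 -0.73336693  0.73798348] [ 0.40627421 -0.11351933 -0.27031697  0.86543825]
```

View pics/top0.png

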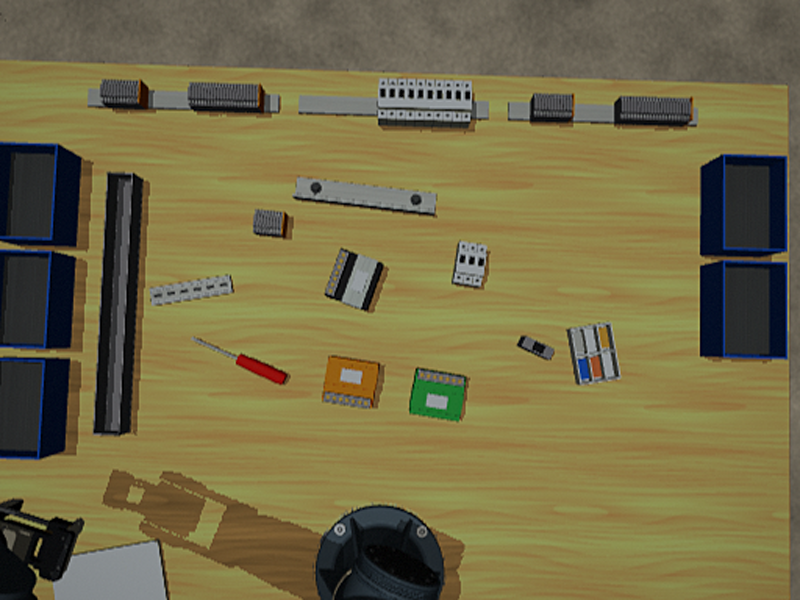

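View pics/side0.png

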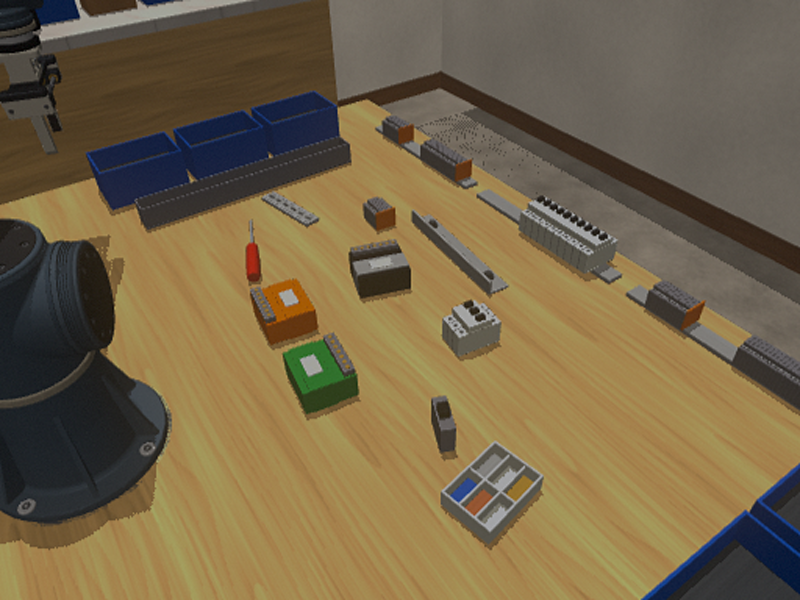

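The top view shows three transformer-shaped objects: black at (354,279), orange at (351,381) and green at (438,393). The black one, with a grey strip on its left, a steel strap and a white label, is the one meant. The fence is at (365,196). Next I'll measure and confirm with one crop.

```bash
cat >> h.py <<'E'
def rect(W,m):
    p=W[m][:,:2].astype(np.float32); return cv2.minAreaRect(p*1000)
def blobs(W,lo,hi,minn=40):
    m=((W[...,2]>lo)&(W[...,2]<hi)).astype(np.uint8)
    n,l,st,ce=cv2.connectedComponentsWithStats(m,connectivity=4)
    return [(l==i) for i in range(1,n) if st[i,4]>=minn]
E
python3 - <<'E'
from h import *
c=dict(np.load("top0.npz"))
from scipy.spatial.transform import Rotation as R
print(c["rotation"].shape)
c["rotation"]=R.from_quat(c["rotation"]).as_matrix()
W=world(c)
for b in blobs(W,0.006,0.2):
    ys,xs=np.where(b); w=W[b]
    if np.hypot(*w.mean(0)[:2])<.9 and w[:,0].mean()>.1:
        print("px",int(xs.mean()*1.5625),int(ys.mean()*1.5625),"n",b.sum(),"mean",w.mean(0).round(3),"ztop",np.percentile(w[:,2],[50,95]).round(3),"rect",np.round(rect(W,b)[0],0),np.round(rect(W,b)[1],0),round(rect(W,b)[2],1))
# fence vertical part
print("table z",np.nanmedian(W[200:240,150:190,2]))
im=c["color"][...,::-1][100:210,150:340]
cv2.imwrite("pics/crop0.png",cv2.resize(im,None,fx=4,fy=4,interpolation=cv2.INTER_CUBIC))
z=W[110:140,185:285,2]
for col in (195,215,235,255,270): print(col,[(r,W[r,col].round(3).tolist()) for r in range(112,138,1) if W[r,col,2]>.003])
E
sed -i 's/c\["rotation"\]).T/0)/' h.py; python3 - <<'E'
s=open('h.py').read()
s=s.replace('np.array(0)','RR(c["rotation"])') if 'np.array(0)' in s else s
print(s)
E
```

```text
(4,)
px 116 304 n 2591 mean [0.496 0.52  0.031] ztop [0.032 0.052] rect [496. 528.] [ 77. 502.] 89.8
px 366 201 n 559 mean [0.714 0.046 0.018] ztop [0.016 0.034] rect [723.  51.] [279.  43.] 85.6
px 269 223 n 347 mean [0.661 0.232 0.037] ztop [0.04  0.045] rect [663. 238.] [69. 46.] 85.2
px 469 264 n 531 mean [ 0.59  -0.155  0.05 ] ztop [0.053 0.064] rect [ 596. -156.] [58. 90.] 80.3
px 35 298 n 2852 mean [0.501 0.666 0.05 ] ztop [0.047 0.09 ] rect [505. 682.] [193. 134.] 0.4
px 353 279 n 965 mean [0.555 0.065 0.049] ztop [0.049 0.059] rect [557.  69.] [93. 98.] 72.0
px 743 309 n 3379 mean [ 0.52  -0.68   0.054] ztop [0.047 0.09 ] rect [ 519. -692.] [195. 162.] 3.7
px 190 290 n 497 mean [0.528 0.387 0.009] ztop [0.009 0.013] rect [528. 387.] [ 36. 161.] 11.2
px 592 354 n 833 mean [ 0.426 -0.402  0.02 ] ztop [0.018 0.032] rect [ 427. -409.] [113.  92.] 10.7
px 535 347 n 185 mean [ 0.436 -0.284  0.049] ztop [0.051 0.064] rect [ 436. -288.] [60. 22.] 65.6
px 252 365 n 343 mean [0.386 0.257 0.022] ztop [0.023 0.029] rect [396. 287.] [199.  25.] 68.6
px 349 382 n 985 mean [0.361 0.065 0.0
[... 2619 characters left out ...]
0.03]), (136, [0.694, -0.063, 0.019]), (137, [0.693, -0.063, 0.01])]
import numpy as np, cv2
from workcell import manip
def cap(n):
    return manip.capture(n)
def world(c):
    K=np.array(c["mtx"]);z=c["range_z"];h,w=z.shape
    u,v=np.meshgrid(np.arange(w),np.arange(h))
    p=np.stack([(u-K[0,2])/K[0,0]*z,-(v-K[1,2])/K[1,1]*z,-z],-1)
    W=p@RR(c["rotation"])+np.array(c["eye"])
    W[z==0]=np.nan
    return W
def rect(W,m):
    p=W[m][:,:2].astype(np.float32); return cv2.minAreaRect(p*1000)
def blobs(W,lo,hi,minn=40):
    m=((W[...,2]>lo)&(W[...,2]<hi)).astype(np.uint8)
    n,l,st,ce=cv2.connectedComponentsWithStats(m,connectivity=4)
    return [(l==i) for i in range(1,n) if st[i,4]>=minn]
```

View pics/crop0.png

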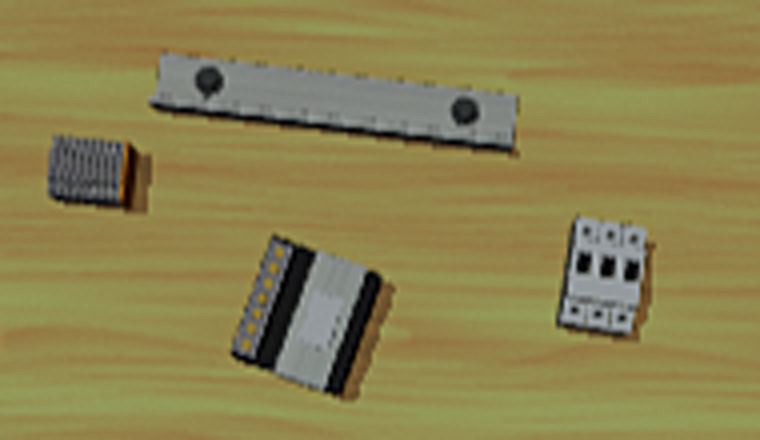

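The crop confirms it: the black block has its brass strip on the left (+y), from (275,237) to (240,355), and the fence is ahead. I'll write a pose fit and a planner.

```bash
python3 - <<'E'
s=open('h.py').read()
s=s.replace('p@RR(c["rotation"])','p@R.from_quat(c["rotation"]).as_matrix().T') if 'RR(' in s else s
import re
s=re.sub(r'W=p@.*\+np','W=p@R.from_quat(c["rotation"]).as_matrix().T+np',s)
s=s.replace('import numpy as np, cv2','import numpy as np, cv2\nfrom scipy.spatial.transform import Rotation as R')
s+='''
def block(W,guess,yaw):
    """centre (m), yaw (deg) of the block near guess; yaw = rough prior deg"""
    d=np.hypot(W[...,0]-guess[0],W[...,1]-guess[1])
    m=((W[...,2]>.038)&(W[...,2]<.072)&(d<.085)).astype(np.uint8)
    n,l,st,_=cv2.connectedComponentsWithStats(m,connectivity=4)
    b=l==1+np.argmax(st[1:,4])
    (cx,cy),(w,h),a=rect(W,b)
    y=a if w<h else a+90
    y=y+90*np.round((yaw-y)/90)
    s=W[b&(W[...,2]>.054)].mean(0)[:2]-np.array([cx,cy])/1000
    return np.array([cx,cy])/1000,y,(round(min(w,h)),round(max(w,h)),int(b.sum())),np.degrees(np.arctan2(s[1],s[0]))
def fence(W):
    m=(W[...,2]>.022)&(W[...,2]<.045)&(abs(W[...,0]-.705)<.03)&(abs(W[...,1]-.05)<.16)
    p=W[m]; k=np.polyfit(p[:,1],p[:,0],1); return k,p[:,1].min(),p[:,1].max()
def tool():
    s=manip.get_state(); M=R.from_quat(s["tool_rot"]).as_matrix(); return s,M
def plan(pts):
    """pts: (x,y,z,yaw_deg of tool y) world -> rows in tool axes, cm/rad"""
    s,M=tool()
    for x,y,z,a in pts:
        a=np.radians(a); ty=np.array([np.cos(a),np.sin(a),0]); tz=np.array([0,0,-1.]); T=np.c_[np.cross(ty,tz),ty,tz]
        print((M.T@(np.array([x,y,z])-s["tcp_pos"])*100).round(2).tolist(),R.from_matrix(M.T@T).as_rotvec().round(3).tolist())
def bw(c,yaw,x,y):
    a=np.radians(yaw); return c+np.array([np.cos(a)*x-np.sin(a)*y,np.sin(a)*x+np.cos(a)*y])
'''
open('h.py','w').write(s)
E
python3 - <<'E'
from h import *
c=dict(np.load("top0.npz")); W=world(c)
b=block(W,(.557,.069),73); print(b,fence(W))
c,y=b[:2]
p=bw(c,y,.085,-.041); print(p)
q=bw(c,y,.045,-.041)
plan([(*p,.20,y-10),(*p,.09,y-10),(*p,.029,y-10),(*q,.029,y-10)])
for b in blobs(W,0.006,.2): pass
E
```

```text
(array([0.55625995, 0.06569299]), np.float64(72.42684936523438), (86, 98, 939), np.float64(71.24240934859314)) (array([0.05830341, 0.70179447]), np.float64(-0.08680103299559169), np.float64(0.20965862662342294))
[0.62101004 0.13434738]
[-56.1, -25.13, 3.54] [-0.001, 0.0, 0.205]
[-56.1, -25.12, 14.54] [-0.001, 0.0, 0.205]
[-56.1, -25.11, 20.64] [-0.001, 0.0, 0.205]
[-55.98, -29.11, 20.64] [-0.001, 0.0, 0.205]
```

Call:
apply_moves(
  rows=[
    [[-56.1,-25.1,3.5],[0,0,0.205],0],
    [[-56.1,-25.1,3.5],[0,0,0.205],0],
    [[-56.1,-25.1,3.5],[0,0,0.205],0],
    [[-56.1,-25.1,3.5],[0,0,0.205],0],
    [[-56.1,-25.1,3.5],[0,0,0.205],0],
    [[-56.1,-25.1,3.5],[0,0,0.205],0],
    [[-56.1,-25.1,3.5],[0,0,0.205],0],
    [[-56.1,-25.1,3.5],[0,0,0.205],0],
    [[-56.1,-25.1,3.5],[0,0,0.205],0],
    [[-56.1,-25.1,3.5],[0,0,0.205],0],
    [[-56.1,-25.1,3.5],[0,0,0.205],0],
    [[-56.1,-25.1,10.5],[0,0,0.205],0],
  ],
)

```text
clock: 1.6
tcp_pos: [0.6234, 0.1349, 0.1407]
tool_rot: [0.238, 0.971, 0.001, 0.004]
ft_force: [0.6, -0.2, -2.1]
gripper_width: 0.0002
```

```bash
python3 - <<'E'
from h import *
c=cap("top"); W=world(c); cv2.imwrite("pics/t1.png",c["color"][...,::-1][60:260,100:400].repeat(2,0).repeat(2,1))
b=block(W,(.556,.066),72.4); print(b)
c,y=np.array([.556,.066]),72.4
p=bw(c,y,.085,-.041)
r=[(*p,.029,y-10)]+[(*(p-np.array([np.cos(np.radians(y-10)),np.sin(np.radians(y-10))])*d),.029,y-10) for d in (.02,.05)]
plan(r); print(tool()[0]["tcp_pos"])
m=(W[...,2]>.022)&(W[...,2]<.042)&(abs(W[...,0]-.705-.086*(W[...,1]-.05))<.012)&(abs(W[...,1]-.05)<.15)
p=W[m]; k=np.polyfit(p[:,1],p[:,0],1); print(k,np.degrees(np.arctan(k[0])),p[:,1].min(),p[:,1].max())
E
```

```text
(array([0.55407452, 0.05861084]), np.float64(71.91429138183594), (71, 98, 683), np.float64(112.89814713216694))
[-0.33, 0.22, 10.07] [-0.006, -0.006, 0.001]
[-0.33, -1.78, 10.08] [-0.006, -0.006, 0.001]
[-0.33, -4.78, 10.09] [-0.006, -0.006, 0.001]
[0.61766561 0.13441409 0.12968188]
[0.08907034 0.70147349] 5.089922470693423 -0.08676499627768482 0.10281981778898212
```

Call:
apply_moves(
  rows=[
    [[-0.3,0.2,6],[0,0,0],0],
    [[-0.3,0.2,10.1],[0,0,0],0],
    [[-0.3,0,10.1],[0,0,0],0],
    [[-0.3,-1.6,10.1],[0,0,0],0],
    [[-0.3,-2.1,10.1],[0,0,0],0],
    [[-0.3,-2.6,10.1],[0,0,0],0],
    [[-0.3,-3.1,10.1],[0,0,0],0],
    [[-0.3,-3.6,10.1],[0,0,0],0],
    [[-0.3,-4.1,10.1],[0,0,0],0],
    [[-0.3,-4.5,10.1],[0,0,0],0],
    [[-0.3,-4.5,10.1],[0,0,0],0],
  ],
)

```text
clock: 3.02
tcp_pos: [0.6005, 0.093, 0.0309]
tool_rot: [0.238, 0.971, -0.001, -0.001]
ft_force: [4.6, 3.2, 1.6]
gripper_width: 0.0005
```

```bash
python3 - <<'E'
from h import *
c=cap("top"); W=world(c)
b=block(W,(.556,.060),55); print(b, tool()[0]["ft_force"])
c=cap("side"); W=world(c)
b=block(W,(.556,.060),55); print(b)
E
```

```text
(array([0.52871631, 0.02552837]), np.float64(62.83229446411133), (20, 95, 155), np.float64(nan)) [4.2726974  4.02312667 3.42013538]
(array([0.54392419, 0.05226468]), np.float64(61.79853057861328), (89, 97, 753), np.float64(72.68294188920045))h.py:29: RuntimeWarning: Mean of empty slice.
  s=W[b&(W[...,2]>.054)].mean(0)[:2]-np.array([cx,cy])/1000
  ret = um.true_divide(
```

```bash
python3 - <<'E'
from h import *
for lo in (.03,.038,.043):
    W=world(dict(np.load("side0.npz"))); d=np.hypot(W[...,0]-.556,W[...,1]-.066)
    b=(d<.09)&(W[...,2]>lo)&(W[...,2]<.072); print(rect(W,b))
    c=cap("side"); W=world(c); d=np.hypot(W[...,0]-.55,W[...,1]-.056)
    b=(d<.09)&(W[...,2]>lo)&(W[...,2]<.072); print("now",rect(W,b))
cv2.imwrite("pics/s1.png",c["color"][...,::-1][80:280,150:350].repeat(3,0).repeat(3,1))
s=tool()[0]; print(s["tcp_pos"])
E
```

```text
((557.2464599609375, 64.06317901611328), (90.59152221679688, 98.0858154296875), 71.25737762451172)
now ((543.8353881835938, 52.91141128540039), (88.6490478515625, 97.42752075195312), 63.111534118652344)
((557.1968994140625, 64.50338745117188), (89.70467376708984, 97.97479248046875), 72.24435424804688)
now ((544.02685546875, 52.435516357421875), (87.4521713256836, 96.853515625), 61.78479766845703)
((557.1871337890625, 64.52440643310547), (89.66230010986328, 97.96417236328125), 72.32693481445312)
now ((544.2726440429688, 52.79053497314453), (86.5713882446289, 97.57756042480469), 61.12953567504883)
[0.59997926 0.09320534 0.03034196]
```

View pics/s1.png

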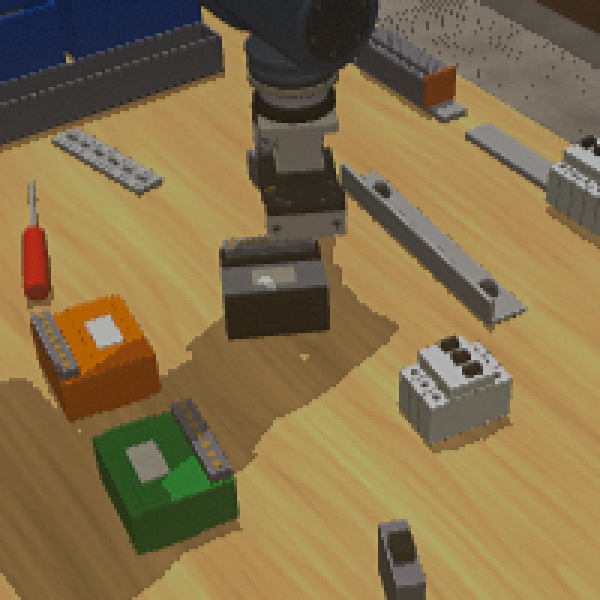

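```bash
cat >> h.py <<'E'
def side(guess):
    W=world(cap("side")); d=np.hypot(W[...,0]-guess[0],W[...,1]-guess[1])
    b=(d<.09)&(W[...,2]>.040)&(W[...,2]<.072); return rect(W,b)
def push(c,th,side,yb=.046,psi=-18,ds=(.0,.018,.036,.056),x0=.085,dirn=0):
    """side=+1: front face at right corner; -1: back face at left corner"""
    p=bw(c,th,side*x0,-side*yb); a=np.radians(th+dirn); u=-side*np.array([np.cos(a),np.sin(a)])
    s=tool()[0]
    P=[(*p,.10,th+psi)]+[(*(p+u*d),.029,th+psi) for d in ds]
    print("start",p.round(3)); plan(P)
E
python3 - <<'E'
from h import *
push(np.array([.5435,.0535]),61.5,-1)
s,M=tool(); print(s["tcp_pos"])
E
```

```text
start [0.463 0.001]
[7.93, -14.58, -6.89] [-0.004, -0.003, 0.331]
[7.91, -14.56, 0.21] [-0.004, -0.003, 0.331]
[7.88, -12.76, 0.2] [-0.004, -0.003, 0.331]
[7.85, -10.96, 0.2] [-0.004, -0.003, 0.331]
[7.82, -8.96, 0.19] [-0.004, -0.003, 0.331]
[0.59997926 0.09320534 0.03034196]
```

Call:
apply_moves(
  rows=[
    [[0,1.5,0],[0,0,0],0],
    [[0,1.5,-7],[0,0,0.1],0],
    [[0,1.5,-7.5],[0,0,0.1],0],
    [[4,-6,-7.5],[0,0,0.33],0],
    [[7.9,-14.6,-7.5],[0,0,0.33],0],
    [[7.9,-14.6,-7.5],[0,0,0.33],0],
    [[7.9,-14.6,-7.5],[0,0,0.33],0],
    [[7.9,-14.6,-3],[0,0,0.33],0],
    [[7.9,-14.6,0.2],[0,0,0.33],0],
    [[7.9,-14.6,0.2],[0,0,0.33],0],
  ],
)

```text
clock: 4.53
tcp_pos: [0.4617, 0.0009, 0.0275]
tool_rot: [0.394, 0.919, -0.002, -0.004]
ft_force: [0.5, 0.4, 0.7]
gripper_width: 0.0005
```

```bash
python3 - <<'E'
from h import *
W=world(cap("top")); print(block(W,(.544,.053),61)); print(side((.544,.053)))
push(np.array([.5435,.0535]),61.5,-1)
E
```

```text
(array([0.5440509 , 0.05459149]), np.float64(63.749393463134766), (87, 95, 556), np.float64(62.62087172809874))
((546.6743774414062, 27.851654052734375), (140.65789794921875, 74.11510467529297), 49.79380416870117)
start [0.463 0.001]
[0.06, -0.06, -7.04] [-0.004, -0.002, 0.001]
[0.05, -0.03, 0.06] [-0.004, -0.002, 0.001]
[0.6, 1.68, 0.06] [-0.004, -0.002, 0.001]
[1.15, 3.39, 0.05] [-0.004, -0.002, 0.001]
[1.77, 5.29, 0.05] [-0.004, -0.002, 0.001]
```

Call:
apply_moves(
  rows=[
    [[0.6,1.7,0],[0,0,0],0],
    [[0.75,2.2,0],[0,0,0],0],
    [[0.9,2.7,0],[0,0,0],0],
    [[1.05,3.1,0],[0,0,0],0],
    [[1.2,3.6,0],[0,0,0],0],
    [[1.35,4.1,0],[0,0,0],0],
    [[1.5,4.6,0],[0,0,0],0],
    [[1.65,5.0,0],[0,0,0],0],
    [[1.75,5.3,0],[0,0,0],0],
    [[1.75,5.3,0],[0,0,0],0],
  ],
)

```text
clock: 5.88
tcp_pos: [0.4879, 0.05, 0.0296]
tool_rot: [0.394, 0.919, -0.002, -0.003]
ft_force: [-8.1, -2.7, 5.7]
gripper_width: 0.0008
```

```bash
python3 - <<'E'
from h import *
c=cap("top"); W=world(c); print(block(W,(.555,.065),40)); print(side((.555,.065)))
cv2.imwrite("pics/t2.png",c["color"][...,::-1][80:280,130:330].repeat(3,0).repeat(3,1))
E
```

```text
(array([0.57201343, 0.04960281]), np.float64(46.53169250488281), (55, 84, 398), np.float64(43.47126237996061))
((561.343505859375, 55.12258529663086), (95.66798400878906, 82.96844482421875), 46.414031982421875)
```

View pics/t2.png

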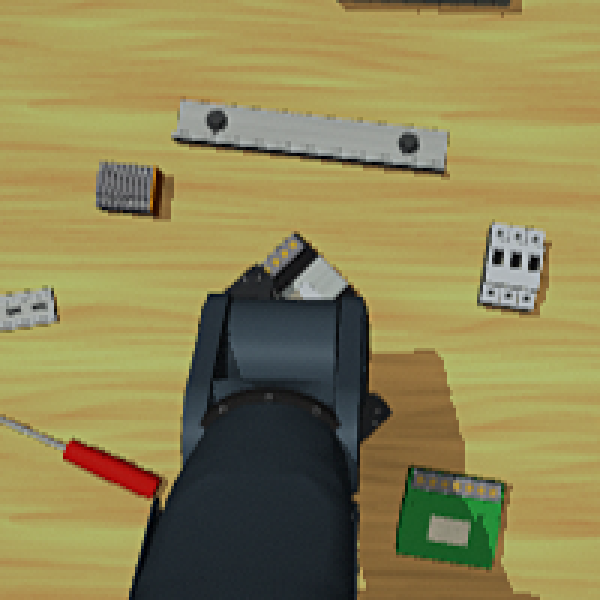

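```bash
python3 - <<'E'
from h import *
push(np.array([.561,.058]),45,1,x0=.09,psi=-20)
E
```

```text
start [0.657 0.089]
[-8.81, 14.91, -7.19] [-0.008, -0.003, 0.325]
[-8.84, 14.96, -0.09] [-0.008, -0.003, 0.325]
[-8.88, 13.16, -0.08] [-0.008, -0.003, 0.325]
[-8.93, 11.36, -0.07] [-0.008, -0.003, 0.325]
[-8.97, 9.36, -0.05] [-0.008, -0.003, 0.325]
```

Call:
apply_moves(
  rows=[
    [[0,-1.5,0],[0,0,0],0],
    [[0,-1.5,-5],[0,0,0.1],0],
    [[0,-1.5,-7.5],[0,0,0.1],0],
    [[-3,4,-7.5],[0,0,0.32],0],
    [[-6,10,-7.5],[0,0,0.32],0],
    [[-8.8,14.9,-7.5],[0,0,0.32],0],
    [[-8.8,14.9,-7.5],[0,0,0.32],0],
    [[-8.8,14.9,-7.5],[0,0,0.32],0],
  ],
)

```text
clock: 6.98
tcp_pos: [0.6559, 0.0886, 0.1025]
tool_rot: [0.535, 0.845, -0.003, -0.004]
ft_force: [-0.6, 0.7, -0.4]
gripper_width: 0.0002
```

```bash
python3 - <<'E'
from h import *
W=world(cap("top")); print(block(W,(.561,.058),45)); r=side((.561,.058)); print(r)
c=np.array(r[0])/1000+[-.001,.0015]; y=r[2] if r[1][0]<r[1][1] else r[2]+90
y=y+90*np.round((45-y)/90)
print(c,y); push(c,y,1,x0=.085,psi=-20,ds=(0,.018,.058))
E
```

```text
(array([0.55937042, 0.03610959]), np.float64(47.07655715942383), (47, 55, 186), np.float64(-15.208458705182027))
((557.6884155273438, 61.74578094482422), (88.40765380859375, 97.33061981201172), 46.71520233154297)
[0.55668842 0.06324578] 46.71520233154297
start [0.648 0.094]
[0.77, -0.46, 0.32] [-0.009, -0.002, -0.026]
[0.75, -0.39, 7.42] [-0.009, -0.002, -0.026]
[0.09, -2.07, 7.43] [-0.009, -0.002, -0.026]
[-1.37, -5.79, 7.46] [-0.009, -0.002, -0.026]
```

Call:
apply_moves(
  rows=[
    [[0.75,-0.4,4],[0,0,0],0],
    [[0.75,-0.4,7.4],[0,0,0],0],
    [[0.4,-1.4,7.4],[0,0,0],0],
    [[0.05,-2.2,7.4],[0,0,0],0],
    [[-0.15,-2.7,7.4],[0,0,0],0],
    [[-0.35,-3.2,7.4],[0,0,0],0],
    [[-0.55,-3.7,7.4],[0,0,0],0],
    [[-0.75,-4.2,7.4],[0,0,0],0],
    [[-0.95,-4.7,7.4],[0,0,0],0],
    [[-1.15,-5.2,7.4],[0,0,0],0],
    [[-1.35,-5.7,7.4],[0,0,0],0],
    [[-1.4,-5.9,7.4],[0,0,0],0],
  ],
)

```text
clock: 8.57
tcp_pos: [0.6093, 0.0503, 0.0312]
tool_rot: [0.536, 0.845, -0.002, -0.001]
ft_force: [5.2, 0.5, 0.6]
gripper_width: 0.0005
```

```bash
python3 - <<'E'
from h import *
r=side((.547,.048)); print(r, tool()[0]["ft_force"])
c=np.array(r[0])/1000+[-.001,.0015]; y=r[2] if r[1][0]<r[1][1] else r[2]+90
y=y+90*np.round((25-y)/90)
print(c,y, c-[.556,.066]); push(c,y,-1,x0=.09,psi=-22,ds=(0,.018,.058))
E
```

```text
((552.4560546875, 63.94148254394531), (119.53155517578125, 98.91192626953125), 27.162012100219727) [ 4.69600602 -0.74474026  1.61548133]
[0.55145605 0.06544148] 27.162012100219727 [-0.00454395 -0.00055852]
start [0.45  0.065]
[8.13, -13.76, -6.81] [-0.005, 0.0, 0.351]
[8.13, -13.72, 0.29] [-0.005, 0.0, 0.351]
[8.19, -11.92, 0.28] [-0.005, 0.0, 0.351]
[8.33, -7.92, 0.26] [-0.005, 0.0, 0.351]
```

Call:
apply_moves(
  rows=[
    [[0,1.5,0],[0,0,0],0],
    [[0,1.5,-5],[0,0,0.1],0],
    [[0,1.5,-7.5],[0,0,0.1],0],
    [[3,-3,-7.5],[0,0,0.3],0],
    [[6,-9,-7.5],[0,0,0.4],0],
    [[8.1,-13.8,-7.5],[0,0,0.4],0],
    [[8.1,-13.8,-7.5],[0,0,0.4],0],
    [[8.1,-13.8,-7.5],[0,0,0.4],0],
  ],
)

```text
clock: 9.62
tcp_pos: [0.4511, 0.0647, 0.1077]
tool_rot: [0.693, 0.721, -0.002, -0.0]
ft_force: [0.3, -0.5, 0.2]
gripper_width: 0.0003
```

```bash
cat >> h.py <<'E'
def look(guess,y0):
    W=world(cap("top")); t=block(W,guess,y0); r=side(guess)
    y=r[2] if r[1][0]<r[1][1] else r[2]+90
    y=y+90*np.round((y0-y)/90); c=np.array(r[0])/1000+[-.001,.0015]
    print("top",t[0].round(4),round(t[1],1),t[2]); print("side",c.round(4),round(y,1),np.round(r[1])); return c,y
E
python3 - <<'E'
from h import *
c,y=look((.54,.057),27)
push(c,y,-1,x0=.077,psi=-28,ds=(0,.05))
cv2.imwrite("pics/s3.png",cap("side")["color"][...,::-1][80:280,150:350].repeat(3,0).repeat(3,1))
E
```

```text
top [0.54  0.053] 26.3 (85, 86, 383)
side [0.5373 0.0586] 26.4 [ 88. 100.]
start [0.448 0.065]
[0.09, -0.35, 0.73] [-0.003, 0.002, 0.068]
[0.11, -0.33, 7.83] [-0.003, 0.002, 0.068]
[2.15, 4.24, 7.81] [-0.003, 0.002, 0.068]
```

Call:
apply_moves(
  rows=[
    [[0.1,-0.3,4],[0,0,0.07],0],
    [[0.1,-0.3,7.8],[0,0,0.07],0],
    [[0.1,-0.3,7.8],[0,0,0.07],0],
    [[0.5,0.6,7.8],[0,0,0.07],0],
    [[0.7,1.1,7.8],[0,0,0.07],0],
    [[0.9,1.55,7.8],[0,0,0.07],0],
    [[1.1,2.0,7.8],[0,0,0.07],0],
    [[1.35,2.5,7.8],[0,0,0.07],0],
    [[1.55,3.0,7.8],[0,0,0.07],0],
    [[1.75,3.4,7.8],[0,0,0.07],0],
    [[2.0,3.9,7.8],[0,0,0.07],0],
    [[2.1,4.2,7.8],[0,0,0.07],0],
  ],
)

```text
clock: 11.28
tcp_pos: [0.4911, 0.0877, 0.0295]
tool_rot: [0.717, 0.697, -0.003, -0.002]
ft_force: [-9.0, 2.2, 6.2]
gripper_width: 0.0005
```

```bash
python3 - <<'E'
from h import *
c,y=look((.553,.062),8)
print(tool()[0]["tcp_pos"],tool()[0]["ft_force"])
cv2.imwrite("pics/s3.png",cap("side")["color"][...,::-1][80:280,150:350].repeat(3,0).repeat(3,1))
E
```

```text
top [0.5586 0.0341] 10.5 (50, 86, 336)
side [0.5377 0.0552] 7.2 [122. 101.]
[0.49144863 0.0877343  0.02949286] [-6.28795978  1.3968759   2.50677123]
```

View pics/s3.png

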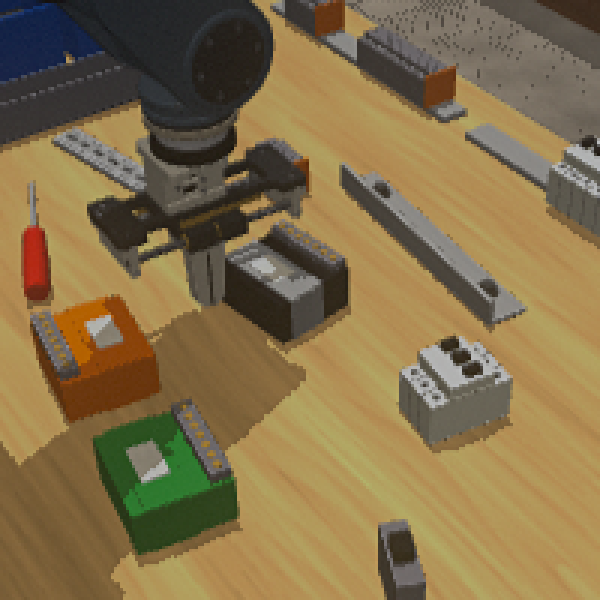

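Call:
apply_moves(
  rows=[
    [[0.1,0.4,0],[0,0,0.03],0],
    [[0.25,0.9,0],[0,0,0.06],0],
    [[0.4,1.35,0],[0,0,0.09],0],
    [[0.5,1.8,0],[0,0,0.12],0],
    [[0.55,2.1,0],[0,0,0.14],0],
    [[0.55,2.1,0],[0,0,0.14],0],
    [[0.5,0.8,0],[0,0,0.14],0],
    [[0.5,0.5,0],[0,0,0.14],0],
  ],
)

```text
clock: 12.42
tcp_pos: [0.4959, 0.0925, 0.0298]
tool_rot: [0.764, 0.645, -0.003, -0.001]
ft_force: [-0.4, -0.2, -0.1]
gripper_width: 0.001
```

```bash
python3 - <<'E'
from h import *
c,y=look((.565,.063),-3)
print(tool()[0]["tcp_pos"],tool()[0]["ft_force"])
E
```

```text
top [0.5692 0.0518] -2.7 (85, 96, 493)
side [0.5458 0.0517] -0.6 [101. 139.]
[0.49642479 0.09253316 0.02975825] [-0.61840054 -0.07558349 -0.17671653]
```

```bash
python3 - <<'E'
from h import *
c=np.array([.569,.052]); p=bw(c,-5,-.075,0); plan([(*p,.10,40),(*p,.10,85)])
E
```

```text
[-3.4, 0.33, -7.02] [-0.005, 0.0, -0.867]
[-3.4, 0.33, -7.02] [-0.005, -0.002, -1.653]
```

Call:
apply_moves(
  rows=[
    [[0,0,-5],[0,0,0],0],
    [[0,0,-7],[0,0,-0.15],2],
    [[-1,0.3,-7],[0,0,-0.33],5],
    [[-2,0.3,-7],[0,0,-0.51],5],
    [[-3.4,0.3,-7],[0,0,-0.69],5],
    [[-3.4,0.3,-7],[0,0,-0.87],5],
    [[-3.4,0.3,-7],[0,0,-1.05],5],
    [[-3.4,0.3,-7],[0,0,-1.23],5],
    [[-3.4,0.3,-7],[0,0,-1.41],5],
    [[-3.4,0.3,-7],[0,0,-1.58],5],
    [[-3.4,0.3,-7],[0,0,-1.653],5],
    [[-3.4,0.3,-7],[0,0,-1.653],5],
  ],
)

```text
clock: 14.02
tcp_pos: [0.4942, 0.0586, 0.1]
tool_rot: [0.044, 0.999, -0.001, -0.002]
ft_force: [0.1, 0.3, 0.4]
gripper_width: 0.0499
```

```bash
python3 - <<'E'
from h import *
c,y=look((.567,.053),-3)
s=tool()[0]; print(s["tcp_pos"],s["gripper_width"])
c0=cap("top"); W=world(c0)
# fence face: lowest-x edge per column, z 8-25 mm
m=(W[...,2]>.022)&(W[...,2]<.042)&(abs(W[...,0]-.7015-.089*W[...,1])<.012)&(abs(W[...,1]-.05)<.15)
p=W[m]; k=np.polyfit(p[:,1],p[:,0],1); print(k,m.sum())
cv2.imwrite("pics/t4.png",c0["color"][...,::-1][80:230,130:330].repeat(4,0).repeat(4,1))
E
```

```text
top [0.5893 0.0507] -3.8 (45, 97, 451)
side [0.5696 0.0536] -2.1 [101.  87.]
[0.49414138 0.0586001  0.09992764] 0.050043834618732415
[0.08788277 0.70149352] 226
```

View pics/t4.png

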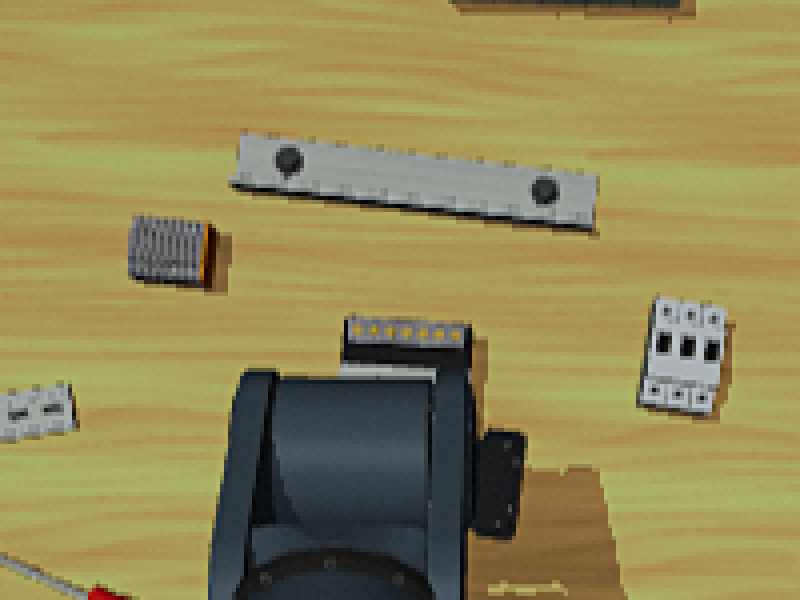

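Call:
apply_moves(
  rows=[
    [[0,0,4],[0,0,0],5],
    [[0,0,7.1],[0,0,0],5],
    [[0,0,7.1],[0,0,0],5],
    [[-1.6,0,7.1],[0,0,0],5],
    [[-2.3,0,7.1],[0,0,0],5],
    [[-3,0,7.1],[0,0,0],5],
    [[-3.7,0,7.1],[0,0,0],5],
    [[-4.5,0,7.1],[0,0,0],5],
    [[-5.3,0,7.1],[0,0,0],5],
    [[-6.1,0,7.1],[0,0,0],5],
    [[-6.9,0,7.1],[0,0,0],5],
    [[-7,0,7.1],[0,0,0],5],
  ],
)

```text
clock: 15.68
tcp_pos: [0.5623, 0.0525, 0.0293]
tool_rot: [0.044, 0.999, -0.001, -0.004]
ft_force: [-10.5, 1.2, 9.4]
gripper_width: 0.0498
```

```bash
python3 - <<'E'
from h import *
c,y=look((.62,.05),-5)
s,M=tool(); print(s["tcp_pos"],s["ft_force"],s["gripper_width"],(M[:,1]))
t=s["tcp_pos"]; print("gap",(.701+.088*t[1]-t[0])*.996)
E
```

```text
top [0.6509 0.0527] -1.0 (11, 76, 79)
side [0.6023 0.0433] -5.8 [ 92. 105.]
[0.56227719 0.05244757 0.02930393] [-7.86876525  0.64306336  4.7537631 ] 0.050343759077219434 [ 0.08860873  0.99606406 -0.00221119]
gap 0.14276484318953994
```

Call:
apply_moves(
  rows=[
    [[-0.7,0,0],[0,0,0],5],
    [[-1.4,0,0],[0,0,0],5],
    [[-2.1,0,0],[0,0,0],5],
    [[-2.8,0,0],[0,0,0],5],
    [[-3.4,0,0],[0,0,0],5],
    [[-3.9,0,0],[0,0,0],5],
    [[-4.2,0,0],[0,0,0],5],
    [[-4.5,0,0],[0,0,0],5],
    [[-4.6,0,0],[0,0,0],5],
  ],
)

```text
clock: 16.9
tcp_pos: [0.6066, 0.0485, 0.0294]
tool_rot: [0.044, 0.999, -0.001, -0.005]
ft_force: [-7.4, 1.0, 2.1]
gripper_width: 0.0502
```

```bash
python3 - <<'E'
from h import *
s,M=tool(); t=s["tcp_pos"]; print(t,s["ft_force"],"gap",(.701+.088*t[1]-t[0])*.996)
E
```

```text
[0.60664544 0.04853976 0.02935775] [-7.43622808  1.03582441  2.05904755] gap 0.09823155288590268
```

Remaining about 4.7 mm. I'll creep in small steps and watch the force.

Call:
apply_moves(
  rows=[
    [[-0.15,0,0],[0,0,0],5],
    [[-0.3,0,0],[0,0,0],5],
    [[-0.4,0,0],[0,0,0],5],
    [[-0.45,0,0],[0,0,0],5],
  ],
)

```text
clock: 17.4
tcp_pos: [0.6097, 0.0482, 0.0294]
tool_rot: [0.045, 0.999, -0.001, -0.007]
ft_force: [-7.4, 0.1, -0.6]
gripper_width: 0.0499
```

Call:
apply_moves(
  rows=[
    [[-0.1,0,0],[0,0,0],5],
    [[-0.15,0,0],[0,0,0],5],
  ],
)

```text
clock: 17.65
tcp_pos: [0.6096, 0.0482, 0.0295]
tool_rot: [0.045, 0.999, -0.001, -0.009]
ft_force: [-9.5, 1.0, 4.2]
gripper_width: 0.0497
```

Call:
apply_moves(
  rows=[
    [[-0.2,0,0],[0,0,0],5],
    [[-0.3,0,0],[0,0,0],5],
    [[-0.4,0,0],[0,0,0],5],
  ],
)

```text
clock: 18.02
tcp_pos: [0.6096, 0.0482, 0.0295]
tool_rot: [0.045, 0.999, -0.001, -0.014]
ft_force: [-27.1, 0.4, 17.7]
gripper_width: 0.0503
```

```bash
python3 - <<'E'
from h import *
s,M=tool(); t=s["tcp_pos"]; print(t,s["ft_force"],"gap",(.701+.088*t[1]-t[0])*.996, M[:,2])
E
```

```text
[0.60959753 0.04823653 0.02953786] [-27.10076049   0.36417822  17.74913043] gap 0.0952647005184804 [-0.02820132 -0.00102652 -0.99960174]
```

Call:
apply_moves(
  rows=[
    [[0.2,0,0],[0,0,0],5],
    [[1,0,0],[0,0,0],5],
    [[3,0,0],[0,0,0],5],
    [[3,0,-6],[0,0,0],5],
    [[3,0,-12],[0,0,0],5],
    [[9,6,-15],[0,0,0],5],
    [[15,12,-15],[0,0,0],5],
    [[18,18,-15],[0,0,0],5],
    [[18,24,-15],[0,0,0],5],
    [[18,30,-15],[0,0,0],5],
    [[18,30,-15],[0,0,0],5],
    [[18,30,-15],[0,0,0],5],
  ],
)

```text
clock: 19.52
tcp_pos: [0.4608, 0.3655, 0.1836]
tool_rot: [0.043, 0.999, -0.001, -0.013]
ft_force: [-0.3, -0.6, -0.8]
gripper_width: 0.0502
```

```bash
python3 - <<'E'
from h import *
c,y=look((.66,.045),-5)
c0=cap("top"); W=world(c0)
print(block(W,(.66,.045),-5))
W0=world(dict(np.load("top0.npz")))
for n,W_ in(("before",W0),("after",W)):
  print(n)
  for b in blobs(W_,0.006,0.09):
    w=W_[b]; m=w.mean(0)
    if .3<m[0]<.8 and abs(m[1])<.45: print(m.round(3),np.round(rect(W_,b)[0]),round(rect(W_,b)[2],1))
cv2.imwrite("pics/t5.png",c0["color"][...,::-1][70:220,130:330].repeat(4,0).repeat(4,1))
s=cap("side"); cv2.imwrite("pics/s5.png",s["color"][...,::-1][90:210,220:380].repeat(5,0).repeat(5,1))
E
```

```text
top [0.6594 0.0427] -5.1 (87, 98, 944)
side [0.6597 0.0435] -4.1 [102.  87.]
(array([0.65934985, 0.04261788]), np.float64(-5.1325531005859375), (87, 98, 943), np.float64(-2.4172307835553406))
before
[0.714 0.046 0.018] [723.  51.] 85.6
[0.661 0.232 0.037] [663. 238.] 85.2
[ 0.59  -0.155  0.05 ] [ 596. -156.] 80.3
[0.555 0.065 0.049] [557.  69.] 72.0
[0.528 0.387 0.009] [528. 387.] 11.2
[ 0.426 -0.402  0.02 ] [ 427. -409.] 10.7
[ 0.436 -0.284  0.049] [ 436. -288.] 65.6
[0.386 0.257 0.022] [396. 287.] 68.6
[0.361 0.065 0.049] [361.  68.] 82.4
[ 0.342 -0.1    0.049] [ 339. -100.] 81.1
after
[0.675 0.05  0.039] [676.  58.] 79.2
[ 0.722 -0.05   0.011] [721. -53.] 31.8
[0.661 0.232 0.037] [663. 234.] 86.3
[ 0.59  -0.155  0.051] [ 593. -156.] 82.3
[0.531 0.377 0.009] [530. 383.] 9.8
[ 0.426 -0.403  0.02 ] [ 428. -404.] 11.0
[ 0.436 -0.284  0.048] [ 437. -288.] 68.7
[0.383 0.25  0.023] [389. 273.] 69.2
[0.361 0.065 0.049] [361.  67.] 82.2
[ 0.342 -0.1    0.049] [ 342. -103.] 81.4
```

View pics/t5.png

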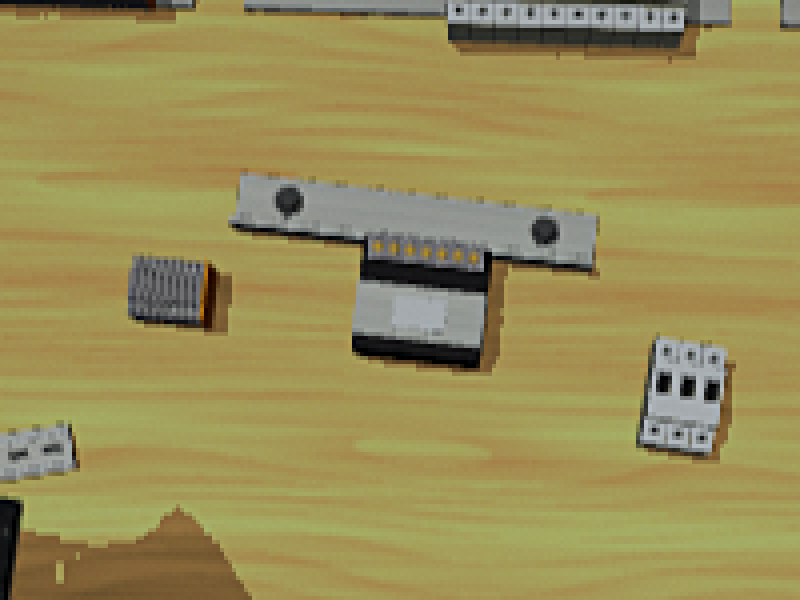

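View pics/s5.png

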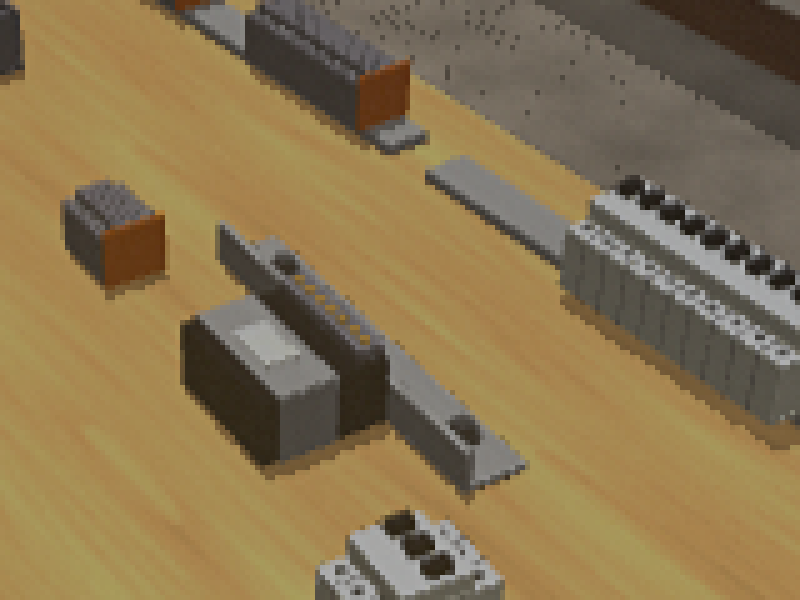

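Seated: the block's yaw of -5.1° matches the fence's. It sits mid-length and is released, so I'm handing in.

```bash
python3 - <<'E'
from h import *
s=tool()[0]; print(s["clock"],s["ft_force"]); print(manip.close_job())
E
```

```text
19.725 [-0.34107954  0.96203098 -0.13779897]
the job is handed in; nothing more can be done
None
```

The transformer is turned round and stands against the steel fence, terminal side to it. It is released and the job is handed in at 19.7 s. I turned it about 75° clockwise with four alternating corner pushes: front-right, back-left, front-right, back-left. The last one was made in two strokes. I then squared it up and slid it to the fence with two spread fingertips.

**Turning:** The centre stayed within about 2 cm of its start wherever I measured it. After the corner pushes the terminal side was about 2–3° off the fence direction and still about 9 cm clear of it.

**At the fence:** The last check gave a block yaw of -5.1° against -5.0 to -5.1° for the fence. The block stopped moving as the push rose to 27 N, which was the highest force reading seen. It sits near mid-length, well inside both ends.

**Other things:**
- **Terminal row, breaker, relay, ferrule box:** unchanged within measurement noise.
- **Screwdriver and rail:** their last readings shifted by up to 1.4 cm, and I did not re-measure them. The raised gripper was partly hiding them at the time. The fingers never came down near either.

**Disagreement:** The camera put the block's centre about 45 mm from the fence face instead of 43 mm. That is about the stated 2 mm calibration error, so I relied on the hard stop as the sign of contact.

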